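# Move a push-fit stop end to another outlet

### The job

The water is off: move the white push-fit stop end with the red collet ring from the outlet pipe it is blanking to the empty middle pipe of the manifold. Pinch its red ring fully in and keep it in while you draw the fitting straight off the pipe, then push it on to the middle pipe until you feel it stop and press it firmly home with about 2 kg (20 N, never over 30 N), so that with your hand off the red ring has sprung back out and it is locked. Do not drop it or knock the pipes hard (6 kg at most), and leave the hose tail with the blue ring, the jars, the jug and the bottle where they are.

Things in the scene. Friction and masses are not known exactly. Their poses are not given: they have to be found in the camera images.
- manifold: Fixed steel water manifold; origin under the centre of its 100 x 300 mm base plate, on the bench. A 34 mm square bar lies along its y at x = 0. Three level 15 mm steel pipes point along its -x at y = -80, 0 and +80 mm, axes 100 mm above the bench, from brass valves (30 mm wide, front at x = -51 mm, lever top 29 mm over the axis). A dial gauge at x 0, y 44 mm rises 68 mm over the axes
- valve_middle (a point): centre of the front face of the middle valve, on the axis of the empty middle pipe where the stop end must go (manifold x = -51 mm, y = 0); axes as the manifold. From here the pipe sticks out along -x by 66 to 82 mm: it is clamped anywhere in that range, differs each time and is not measured, so its end must be felt for. It does not give under load
- pipe_left (a point): centre of the end face of the left pipe, on its axis (manifold x = -125 mm, y = +80 mm); axes as the manifold. It carries either the stop end or the hose tail. Every pipe's end has a 2 mm chamfer, and a rolled groove 12 to 18 mm behind it in which the collet teeth lock
- pipe_right (a point): the same point of the right pipe (manifold y = -80 mm): it carries the other of the two
- stop_end: White push-fit stop end, a round cap 40 mm long, 30 mm wide at the flat closed end (x = -40 mm), 32 mm at the mouth, about 0.1 kg. Origin on its axis in the plane of the mouth; +x runs out of the mouth, to the manifold; it may have rolled about x. Its 16.6 mm bore has 0.8 mm play round the pipe. A pull on the white body alone does not free it: the teeth hold
- stop_seat (a point): the inner stop of the stop end, on its axis 25 mm inside the mouth: it meets the pipe's end face when fully home; locked, the fitting can still draw back 1.5 mm
- collet (a joint): travel of the red ring into the stop end, m: 0 out (teeth in the groove: locked), 0.004 fully in; teeth clear of the pipe from about 0.0033. Spring: 3 N to start, 9 N fully in. Pushing the fitting on to a pipe with the ring left free also spreads the teeth (some 8 N) and draws the ring in until they snap into the groove
- hose_tail: Fixed push-fit of the same size with a blue ring and a brass hose barb that ends 69 mm beyond the mouth plane, on the third pipe; origin and axes as the stop end. To be left alone
- jar_a: Empty amber glass jar, 80 mm diameter, 86 mm high, upright on the bench left of the manifold; origin under its centre. Bystander
- jar_b: the same jar, right of the manifold. Bystander
- jar_c: the same jar, right of the manifold. Bystander
- jug: Steel pouring jug, 132 mm diameter, 146 mm high, with a side handle, upright at the left; origin under its centre. Bystander
- fragrance: Amber bottle, 56 mm diameter, 120 mm high, upright at the right; origin under its centre. Bystander
- ring_face (a point): centre of the outer face of the stop end's red collet ring, 30 mm wide: 7.5 mm of ring stand above the pipe all round. 7 mm in front of the mouth when out, 3 mm when pressed, so closed end to ring face is 47 mm out, 43 mm pressed. Fits between two fingers from above, one on the closed end, one on the ring over the pipe; 42 mm free between ring and valve

How it is judged:
By the outcome, as a careful person would: the job done as asked, in the order asked, and still so for the second after the job is handed in, with the robot touching nothing.
It also fails if it takes over 54 s, if anything falls off the work surface, if the arm or the gripper's body presses on something with over 40 N, if the wrist force passes 120 N, or if a joint passes its speed limit or range.

### The arm

A 6-joint arm with a two-finger parallel gripper is mounted at the origin on the work surface. World frame = base frame: x ahead of the robot, y to its left, z up, the work surface at z = 0. Lengths are in mm, angles in rad, forces in N, time in s.
With the tool pointing down it reaches from about 275 to 750 mm from the base axis. Payload 10.2 kg.
Tool frame: the origin (TCP) lies at the very end of the fingers, on their centre line; the grasp point (between the pads) lies 19 mm behind it; z points along the fingers, y is the line along which they close (so a half turn about z gives the same grasp; the last joint's range is limited). The gripper opens to 85 mm and grips with 20 to 120 N. Pads are 22 mm wide; open, the fingers measure 114 mm over their backs; the gripper's body (76 mm by 85 mm) begins 54 mm behind the grasp point. The pads swing forward as they close: fully open they stand 13 mm farther back than shut.
Start: joints at [1.106, 0.313, 1.498, -0, 1.331, -0.223], TCP at [125.724, 509.73, 231.294] pointing down, gripper open.
Joint ranges: [-2.94, 2.94], [-0.97, 2.17], [0.19, 2.56], [-1.23, 4.37], [0.02, 3.11], [-2.88, 2.88]. Speed limits (rad/s): [2.39, 2.39, 3.01, 3.14, 3.14, 3.14].

### API

Orientations are given as a unit quaternion [w, x, y, z].
In Python, from rig import monitor, eyes, job gives the robot as it stands. The module is installed in compiled form; this text tells all that it offers.
- The arm moves only by the tool send_rows, never from a script. Its argument "targets" is one flat list of numbers, 7 for each row, row after row: the turn, a rotation vector about the tool's x, y, z in degrees, then the shift along the tool's x, y, z in units of 60 mm (1.0 is 60 mm), then the opening, from -1 (shut) to 1 (fully open), so that 0 is half open. A call has 1 to 5 rows; each row shifts and turns the commanded pose from where the row before left it, along the tool's axes as they then stand; what a row does not reach is not made up. A row lasts 1/8 s, in which the tool goes at most 62.5 mm and 10.7 degrees, less where a joint would pass 70% of its speed; a pose out of reach is approached as far as the arm can. A call is refused whole if a number of a shift passes 1 or a number of a turn 10.7, either way. A call with a gripper value outside its range is refused whole. The fingers move at their own pace and stop on an object; "newtons" is the grip in N (left out, the last holds). Time passes only in rows, so rows that do not move let the fingers close. It gives the time, the measured TCP pose, the force, the opening and the grip force at its end, in the units of the state.
- monitor.sense(): the state, without advancing time (a new reading comes with each control period).
- eyes.capture(name): name is "scene" or "top"; returns a dict with "img" (384x512x3 uint8, red, green, blue), "K" (3x3 intrinsics, pixels), "R" (3x3) and "t" (3): a world point X has camera coordinates R X + t. Camera axes: x right, y down, z forward; pixel columns grow to the right and rows downward; lengths in mm; the calibration is good to about 2 mm. A picture is of the moment at which its call begins. There is no depth.
- job.finish_job(): hands the job in; it is judged then, once.
The state is a dict: "time_s": time; "joints": joint angles; "dq": joint speeds; "tau": joint torques, N m; "eef_pos": TCP position; "ee_rot": TCP orientation; "force": force on the tool from outside, world axes, zero at the start; "wrist_torque": the same for the moment, N m; "grip_width": opening from 0.0 (shut) to 1.0 (fully open); "grip_force": force on a finger pad.
Only numpy, scipy, OpenCV 4.12 (cv2) and the standard library are available. Lean on these libraries where they do the work, as an engineer would, in place of code of your own. Each camera call takes 0.05 s, during which the arm holds its last target. There are 200 camera calls.

## Working session

There is one attempt and no reset: what is moved stays moved. The work goes in short steps, Python scripts to look and compute and a tool call to move; the robot and the scene stay as the last step left them, time stands still between calls to the robot, and variables do not carry over. Pictures are saved under pics/ and viewed, at most 10 in all, crops included, and the job is handed in when it is done.

Besides the shell and the picture viewer there is one more tool, called after "Request:" in YAML: its name, and indented under it one key for each argument. send_rows: Moves the arm, as the interface text tells. Its arguments: {"type":"object","properties":{"targets":{"type":"array","items":{"type":"number"}},"newtons":{"type":"number"}},"required":["targets"]}

```bash
mkdir -p pics
python3 - <<'E'
from rig import monitor, eyes, job
import cv2,numpy as np,pickle
s=monitor.sense();print(s)
d={}
for n in("scene","top"):
    c=eyes.capture(n);d[n]=c;cv2.imwrite(f"pics/{n}0.png",cv2.resize(c["img"][:,:,::-1],(800,600),interpolation=cv2.INTER_CUBIC));print(n,c["K"],c["R"],c["t"])
pickle.dump(d,open("c0.pkl","wb"))
E
```

```text
{'time_s': 0.0, 'joints': array([ 1.10555335e+00,  3.13458040e-01,  1.49842615e+00, -3.73613258e-05,
        1.33101562e+00, -2.23406729e-01]), 'dq': array([ 2.29213585e-03,  6.21465415e-05,  9.45405545e-04,  1.02257476e-03,
        6.19546923e-04, -4.43149347e-04]), 'tau': array([ 1.28234944e-03, -4.12262642e+01, -2.59737933e+01, -1.50340552e-04,
        4.12862515e-03, -1.93464636e-06]), 'eef_pos': array([125.63558051, 509.47943426, 230.73508367]), 'ee_rot': array([-2.03544471e-04,  1.20619234e-01,  9.92698631e-01, -6.21340436e-04]), 'force': array([-0.12124843, -0.05214229,  0.279423  ]), 'wrist_torque': array([ 0.02241961, -0.02160684,  0.00281176]), 'grip_force': 0.0, 'grip_width': 1.0002618248863682}
scene [[398.05182964   0.         253.56376554]
 [  0.         398.05182964 185.49605497]
 [  0.           0.           1.        ]] [[ 0.09995414  0.99489294 -0.01404284]
 [ 0.58302674 -0.07000015 -0.80943178]
 [-0.80628096  0.0727187  -0.58704599]] [  -4.96278404 -247.5298034  1748.85221669]
top [[443.14508394   0.         254.36266514]
 [  0.         443.14508394 190.57541674]
 [  0.           0.           1.        ]] [[-0.00707218 -0.99995194  0.00678949]
 [-0.98122675  0.00563084 -0.1927754 ]
 [ 0.1927279  -0.00802537 -0.98121942]] [ -20.87071162  517.54607443 1149.85514998]
```

View pics/scene0.png

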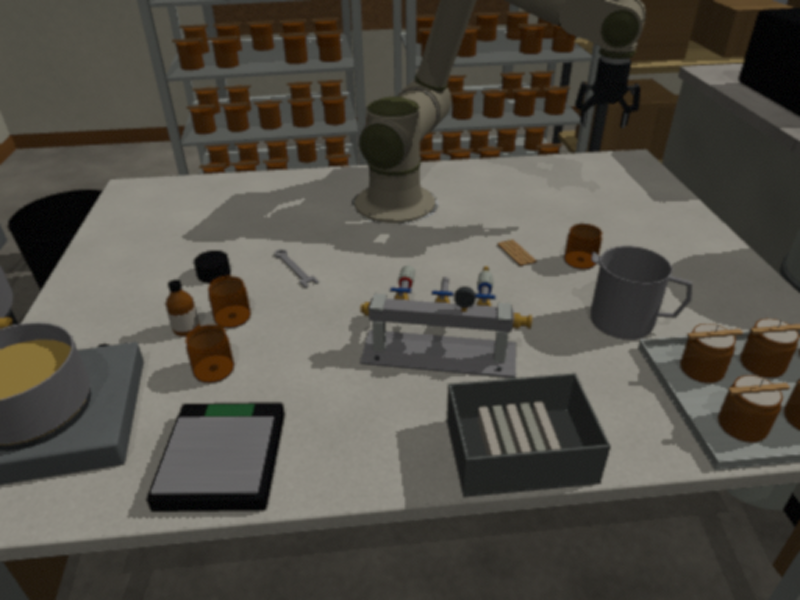

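View pics/top0.png

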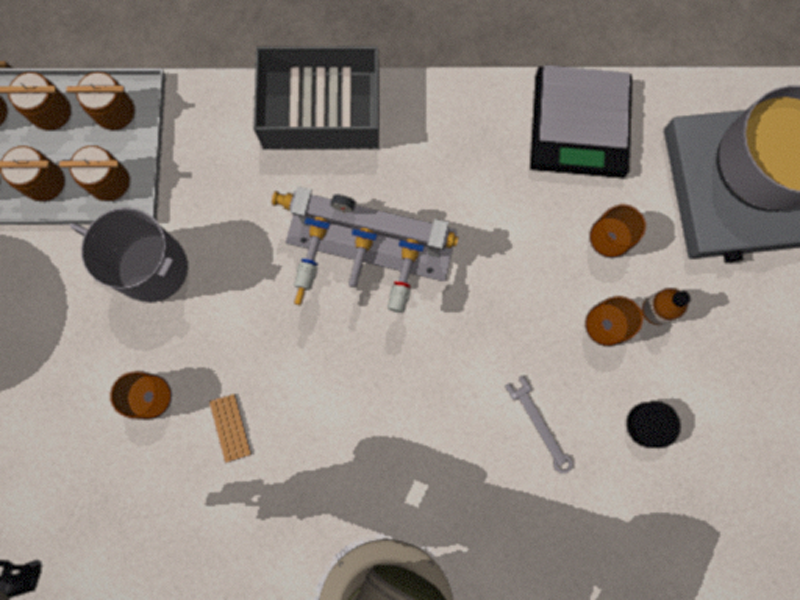

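The top view shows the robot at the bottom. The manifold is at about (370,240), the hose tail (blue ring) on the left pipe at (306,272), the bare middle pipe end at (355,284), and the stop end (red ring) on the right pipe at (400,296). Next I'll zoom in for precise points.

Run:
```python
import cv2,pickle
d=pickle.load(open("c0.pkl","rb"))
a=d["top"]["img"][115:205,165:300,::-1];cv2.imwrite("pics/t1.png",cv2.resize(a,None,fx=5.9,fy=5.9,interpolation=cv2.INTER_CUBIC))
a=d["scene"]["img"][165:245,220:350,::-1];cv2.imwrite("pics/s1.png",cv2.resize(a,None,fx=6,fy=6,interpolation=cv2.INTER_CUBIC))
```

```text
(no output)
```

View pics/t1.png

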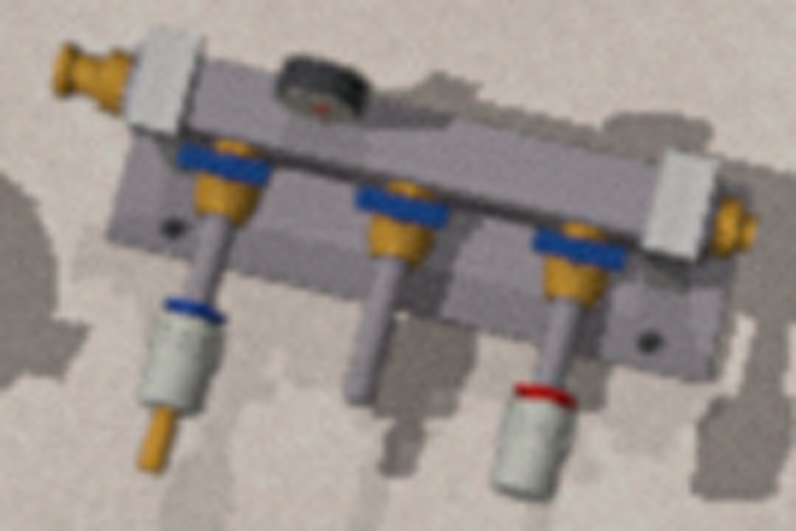

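View pics/s1.png

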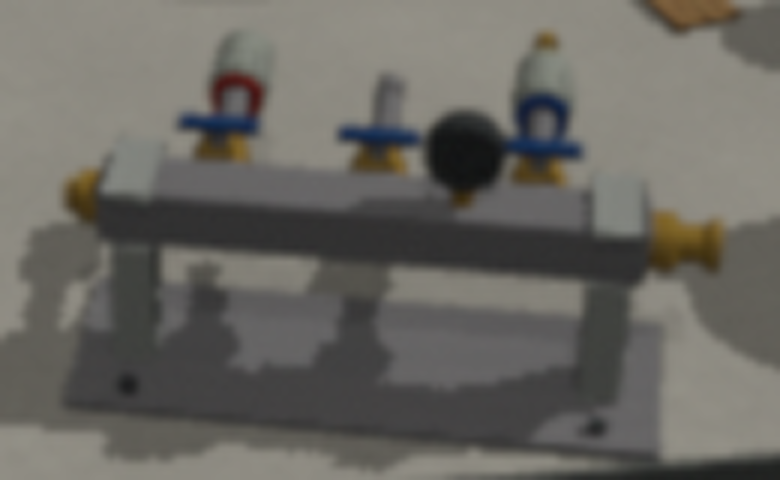

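The crops show the features I need. In the top crop these are the plate's front corners (107,237) and (712,378), the barb tip (150,468), the red ring (545,393) and the middle pipe end (358,400). In the scene crop they are the rear plate corners (65,405) and (660,457). I'll fit the manifold pose to them.

```bash
cat > fit.py <<'E'
import pickle,numpy as np
from scipy.optimize import least_squares
d=pickle.load(open("c0.pkl","rb"))
T=lambda u,v:(u/5.9+165,v/5.9+115); S=lambda u,v:(u/6+220,v/6+165)
# (cam, pixel, manifold point)
P=[("top",T(107,240),(-50,150,3)),("top",T(712,378),(-50,-150,3)),
("top",T(152,468),(-169,80,100)),("top",T(191,312),(-93,80,104)),("top",T(545,393),(-93,-80,104)),
("top",T(524,492),(-140,-80,96)),("top",T(184,411),(-140,80,96)),
("top",T(224,168),(-30,80,129)),("top",T(403,208),(-30,0,129)),("top",T(580,250),(-30,-80,129)),
("scene",S(64,407),(50,-150,0)),("scene",S(660,459),(50,150,0)),
("scene",S(238,95),(-93,-80,100)),("scene",S(544,115),(-93,80,100)),("scene",S(546,37),(-169,80,102))]
def pr(c,X):
    c=d[c];q=c["K"]@(c["R"]@X+c["t"]);return q[:2]/q[2]
def man(p,X):
    x,y,a=p[:3];X=np.array(X,float);return np.array([x+np.cos(a)*X[0]-np.sin(a)*X[1],y+np.sin(a)*X[0]+np.cos(a)*X[1],X[2]])
def f(p):
    o=[]
    for c,uv,X in P:
        X=list(X)
        if X[0]==-30:X[0]=p[3]
        o+=list(pr(c,man(p,X))-uv)
    return np.array(o)
if __name__=="__main__":
    r=least_squares(f,[560,0,-.2,-40],loss="soft_l1")
    p=r.x;print(p,np.degrees(p[2]));print(f(p).reshape(-1,2).round(2))
    for n,X in dict(right=(-125,-80,100),ring=(-93,-80,100),closed=(-140,-80,100),valve=(-51,0,100)).items():print(n,man(p,X).round(1))
    c=d["top"];print("depth/f mm per px",(c["R"]@man(p,(-100,0,100))+c["t"])[2]/c["K"][0,0])
E
python3 fit.py
```

```text
[ 6.42476976e+02  2.31479942e+01 -2.39380449e-01 -3.54450574e+01] -13.715489399835308
[[-0.84  0.03]
 [-0.99  0.38]
 [-0.04  0.56]
 [ 0.64 -1.13]
 [ 0.3  -0.98]
 [-0.33  0.11]
 [-2.4  -0.13]
 [-0.43 -0.17]
 [-0.65 -0.01]
 [-0.37 -0.15]
 [-1.17  0.03]
 [-0.56 -0.04]
 [-1.49 -0.19]
 [-1.5   0.01]
 [-1.17 -1.01]]
right [502.1 -24.9 100. ]
ring [533.2 -32.5 100. ]
closed [487.5 -21.4 100. ]
valve [592.9  35.2 100. ]
depth/f mm per px 2.6096581230819647
```

```bash
sed -i 's|^T=.*|T=lambda u,v:((u+.5)/5.9+164.5,(v+.5)/5.9+114.5); S=lambda u,v:((u+.5)/6+219.5,(v+.5)/6+164.5)|' fit.py; python3 fit.py
cat > plan.py <<'E'
import numpy as np,sys
from scipy.spatial.transform import Rotation as R
from rig import monitor
def cur():
    s=monitor.sense();q=s["ee_rot"];return s,s["eef_pos"],R.from_quat([q[1],q[2],q[3],q[0]])
def target(yaw): # tool y along manifold x, z down
    y=np.array([np.cos(yaw),np.sin(yaw),0]);z=np.array([0,0,-1.]);return R.from_matrix(np.c_[np.cross(y,z),y,z])
def rows(pos,yaw,n):
    s,p,r=cur();g=target(yaw);v=(r.inv()*g).as_rotvec()/n;dp=(np.array(pos)-p)/n
    print("pos",p.round(2),"F",s["force"].round(2),"w",s["grip_width"],"gf",s["grip_force"],"t",s["time_s"])
    for i in range(n):
        print(np.degrees(v).round(2),(r.inv().apply(dp)/60).round(3));r=r*R.from_rotvec(v)
E
python3 - <<'E'
import fit,plan
from scipy.optimize import least_squares
import numpy as np
p=least_squares(fit.f,[560,0,-.2,-40],loss="soft_l1").x;np.save("p.npy",p)
x=fit.man(p,(-117.5,-80,0));x[2]=200;print(x);plan.rows(x,p[2],10)
E
```

```text
[ 6.42847969e+02  2.36826977e+01 -2.41416861e-01 -3.48371040e+01] -13.832167220984307
[[-0.62  0.21]
 [-0.82  0.77]
 [ 0.06  0.74]
 [ 0.8  -0.92]
 [ 0.42 -0.66]
 [-0.25  0.42]
 [-2.27  0.06]
 [-0.17 -0.18]
 [-0.41  0.04]
 [-0.15 -0.05]
 [-0.58  0.44]
 [ 0.04  0.52]
 [-0.83  0.25]
 [-0.83  0.52]
 [-0.46 -0.51]]
right [502.3 -24.1 100. ]
ring [533.4 -31.8 100. ]
closed [487.8 -20.5 100. ]
valve [593.3  35.9 100. ]
depth/f mm per px 2.609827292663721
[509.62915365 -25.90557904 200.        ]
pos [125.62 509.53 230.81] F [-0.24 -0.77 -0.51] w 0.9960148333118809 gf 0.0 t 0.1
[-0.01  0.    9.  ] [-0.835 -0.713  0.052]
[-0.01  0.    9.  ] [-0.936 -0.574  0.052]
[-0.01  0.    9.  ] [-1.015 -0.42   0.052]
[-0.01  0.    9.  ] [-1.068 -0.256  0.052]
[-0.01  0.    9.  ] [-1.095 -0.086  0.051]
[-0.01  0.    9.  ] [-1.095  0.086  0.051]
[-0.01  0.    9.  ] [-1.068  0.256  0.051]
[-0.01  0.    9.  ] [-1.015  0.42   0.051]
[-0.01  0.    9.  ] [-0.936  0.574  0.051]
[-0.01  0.    9.  ] [-0.835  0.713  0.051]
```

Request:
send_rows:
  targets: [0, 0, 6, -0.557, -0.475, 0.034, 1, 0, 0, 6, -0.603, -0.415, 0.034, 1, 0, 0, 6, -0.643, -0.349, 0.034, 1, 0, 0, 6, -0.676, -0.28, 0.034, 1, 0, 0, 6, -0.702, -0.208, 0.034, 1]

```text
time_s: 0.72
eef_pos: [254.2, 330.0, 220.9]
ee_rot: [-0.0, 0.375, 0.927, -0.0]
force: [2.0, 0.2, -0.2]
grip_width: 1.0
grip_force: 0.0
```

Request:
send_rows:
  targets: [0, 0, 6, -0.72, -0.133, 0.034, 1, 0, 0, 6, -0.73, -0.057, 0.034, 1, 0, 0, 6, -0.732, 0.019, 0.034, 1, 0, 0, 6, -0.726, 0.096, 0.034, 1, 0, 0, 6, -0.712, 0.171, 0.034, 1]

```text
time_s: 1.35
eef_pos: [382.3, 151.5, 210.7]
ee_rot: [-0.0, 0.602, 0.798, -0.0]
force: [0.9, 0.7, 0.2]
grip_width: 1.003
grip_force: 0.0
```

Request:
send_rows:
  targets: [0, 0, 6, -0.69, 0.244, 0.034, 1, 0, 0, 6, -0.661, 0.315, 0.034, 1, 0, 0, 6, -0.624, 0.382, 0.034, 1, 0, 0, 6, -0.581, 0.446, 0.034, 1, 0, 0, 6, -0.531, 0.504, 0.034, 1]

```text
time_s: 1.98
eef_pos: [510.3, -26.9, 200.3]
ee_rot: [-0.0, 0.788, 0.615, -0.0]
force: [0.2, 1.2, 1.2]
grip_width: 0.996
grip_force: 0.0
```

Request:
send_rows:
  targets: [0, 0, 0, 0, 0, 0, 0.3, 0, 0, 0, 0, 0, 0, 0.3, 0, 0, 0, 0, 0, 0, 0.3]
  newtons: 30

```text
time_s: 2.35
eef_pos: [509.3, -24.8, 200.8]
ee_rot: [-0.0, 0.787, 0.617, -0.0]
force: [0.4, -0.9, -0.0]
grip_width: 0.649
grip_force: 0.0
```

Run:
```python
import plan,numpy as np,fit
p=np.load("p.npy");x=fit.man(p,(-117.5,-80,150));print(x);plan.rows(x,p[2],2)
```

```text
[509.62915365 -25.90557904 150.        ]
pos [509.3  -24.81 200.81] F [ 0.36 -0.91 -0.01] w 0.6486220020172231 gf 0.0 t 2.35
[-0.   -0.    0.03] [-0.008  0.005  0.423]
[-0.   -0.    0.03] [-0.008  0.005  0.423]
```

Request:
send_rows:
  targets: [0, 0, 0, -0.016, 0.01, 0.4, 0.3, 0, 0, 0, 0, 0, 0.4, 0.3, 0, 0, 0, 0, 0, 0.37, 0.3, 0, 0, 0, 0, 0, 0, 0.3]

```text
time_s: 2.85
eef_pos: [509.2, -25.9, 129.7]
ee_rot: [-0.001, 0.787, 0.617, -0.001]
force: [1.1, 0.4, -0.4]
grip_width: 0.649
grip_force: 0.0
```

Run:
```python
import cv2,numpy as np,fit,pickle
from rig import eyes,monitor
print(monitor.sense()["eef_pos"])
o=[];d={}
for n,(r,c) in dict(top=(slice(120,220),slice(200,300)),scene=(slice(120,220),slice(200,300))).items():
    k=eyes.capture(n);d[n]=k;o.append(cv2.resize(k["img"][r,c,::-1],(400,400) if 0 else (400,400),interpolation=cv2.INTER_CUBIC))
pickle.dump(d,open("c1.pkl","wb"))
cv2.imwrite("pics/h1.png",np.hstack(o))
```

```text
[509.16373826 -25.91878476 129.6832468 ]
```

View pics/h1.png

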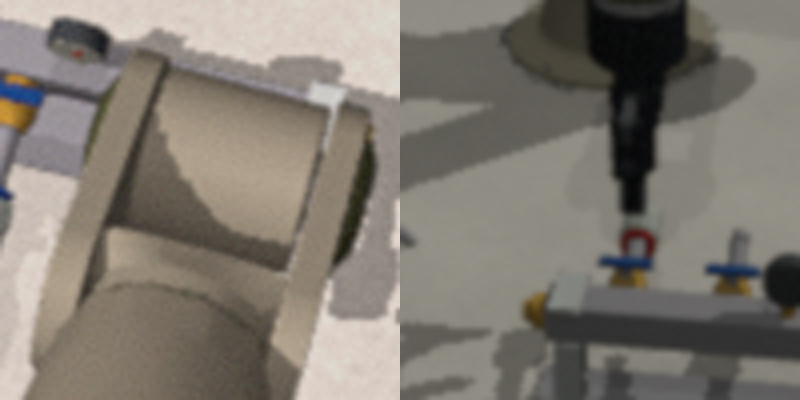

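The scene crop shows the finger's tip at about (633,205), just above the red ring at (638,243), so it may be 3–4 mm off sideways. I'll measure that with colour segmentation.

Run:
```python
import cv2,numpy as np,fit,pickle
d=pickle.load(open("c1.pkl","rb"));im=d["scene"]["img"].astype(int)
p=np.load("p.npy")
a=im[120:220,200:300];red=(a[...,0]>a[...,1]+40)&(a[...,0]>a[...,2]+40)&(np.arange(100)[None]<75)
w=np.argwhere(red[50:66,50:70]);print("red",w.mean(0)+[170,250],w.min(0)+[170,250],w.max(0)+[170,250])
for r in (166,168,170,172,174,176):
    print(r,im[r,252:268].sum(1))
print("pred ring",fit.pr("scene",fit.man(p,(-93,-80,100))))
e=np.array([509.16,-25.92,0]);m=np.array([np.cos(p[2]),np.sin(p[2]),0])
for o in (28,42):print("pred finger",fit.pr("scene",e+m*o+[0,0,134]))
```

```text
red [179.1 260.4] [178 257] [182 262]
166 [384 361 282 159  60  30  29  44 101 228 348 384 387 387 386 386]
168 [389 373 293 163  64  31  27  37 105 225 347 379 382 382 383 386]
170 [387 372 290 165  60  27  32  41 104 228 348 380 384 386 386 387]
172 [384 373 309 194  98  63  64  74 137 257 365 391 386 375 381 386]
174 [388 386 376 335 265 251 269 278 299 340 359 371 360 358 375 382]
176 [384 380 366 312 244 232 243 252 287 317 342 364 354 355 374 381]
pred ring [258.42156839 180.66905123]
pred finger [258.17722145 172.2835772 ]
pred finger [257.5784765  174.81596128]
```

Request:
send_rows:
  targets: [0, 0, 0, 0.033, 0.005, 0.1, 0.3, 0, 0, 0, 0, 0, 0.1, 0.3, 0, 0, 0, 0, 0, 0.05, 0.3, 0, 0, 0, 0, 0, 0.05, 0.3]

```text
time_s: 3.45
eef_pos: [510.9, -24.9, 112.3]
ee_rot: [-0.0, 0.787, 0.617, -0.0]
force: [-0.0, 0.4, -0.7]
grip_width: 0.651
grip_force: 0.0
```

Request:
send_rows:
  targets: [0, 0, 0, 0, 0, 0.03, 0.3, 0, 0, 0, 0, 0, 0, 0.3]

```text
time_s: 3.7
eef_pos: [510.8, -24.9, 110.6]
ee_rot: [-0.0, 0.787, 0.617, -0.0]
force: [-0.4, -1.0, 0.3]
grip_width: 0.652
grip_force: 0.0
```

Request:
send_rows:
  targets: [0, 0, 0, 0, 0, 0.03, 0.3, 0, 0, 0, 0, 0, 0, 0.3]

```text
time_s: 3.95
eef_pos: [510.8, -24.9, 108.8]
ee_rot: [-0.0, 0.787, 0.617, -0.0]
force: [0.2, -0.6, 0.2]
grip_width: 0.651
grip_force: 0.0
```

Request:
send_rows:
  targets: [0, 0, 0, 0, 0, 0.02, 0.3, 0, 0, 0, 0, 0, 0, 0.3]

```text
time_s: 4.2
eef_pos: [510.8, -24.9, 107.6]
ee_rot: [-0.0, 0.787, 0.617, -0.0]
force: [-0.3, 0.0, -0.1]
grip_width: 0.655
grip_force: 0.0
```

Request:
send_rows:
  targets: [0, 0, 0, 0, 0, 0.02, 0.3, 0, 0, 0, 0, 0, 0, 0.3]

```text
time_s: 4.45
eef_pos: [510.8, -24.9, 106.4]
ee_rot: [-0.0, 0.787, 0.617, -0.0]
force: [0.7, 0.1, -0.2]
grip_width: 0.652
grip_force: 0.0
```

Request:
send_rows:
  targets: [0, 0, 0, 0, 0, 0.016, 0.3, 0, 0, 0, 0, 0, 0, 0.3]

```text
time_s: 4.7
eef_pos: [510.8, -24.9, 105.5]
ee_rot: [-0.0, 0.787, 0.617, -0.0]
force: [-0.9, 0.7, 1.0]
grip_width: 0.649
grip_force: 0.0
```

Request:
send_rows:
  targets: [0, 0, 0, 0, 0, 0.016, 0.3, 0, 0, 0, 0, 0, 0, 0.3]

```text
time_s: 4.95
eef_pos: [510.8, -24.9, 104.5]
ee_rot: [-0.0, 0.787, 0.617, -0.0]
force: [-0.6, 0.1, 0.4]
grip_width: 0.65
grip_force: 0.0
```

Request:
send_rows:
  targets: [0, 0, 0, 0, 0, 0.016, 0.3, 0, 0, 0, 0, 0, 0, 0.3]

```text
time_s: 5.2
eef_pos: [510.8, -24.9, 103.5]
ee_rot: [-0.0, 0.787, 0.617, -0.0]
force: [0.6, 0.9, 0.3]
grip_width: 0.65
grip_force: 0.0
```

Request:
send_rows:
  targets: [0, 0, 0, 0, 0, 0.016, 0.3, 0, 0, 0, 0, 0, 0, 0.3]

```text
time_s: 5.45
eef_pos: [511.0, -24.9, 102.9]
ee_rot: [0.0, 0.787, 0.617, 0.0]
force: [-1.4, 0.2, 3.5]
grip_width: 0.65
grip_force: 1.7
```

Request:
send_rows:
  targets: [0, 0, 0, 0, 0, 0.016, 0.3, 0, 0, 0, 0, 0, 0, 0.3]

```text
time_s: 5.7
eef_pos: [511.1, -25.0, 102.7]
ee_rot: [0.001, 0.787, 0.617, 0.0]
force: [-4.5, 1.2, 10.3]
grip_width: 0.65
grip_force: 5.3
```

Request:
send_rows:
  targets: [0, 0, 0, 0, 0, 0.016, 0.3, 0, 0, 0, 0, 0, 0, 0.3]

```text
time_s: 5.95
eef_pos: [511.3, -25.0, 102.4]
ee_rot: [0.001, 0.787, 0.617, 0.0]
force: [-7.4, 1.4, 18.7]
grip_width: 0.651
grip_force: 8.8
```

Request:
send_rows:
  targets: [0, 0, 0, 0, 0, -0.09, 0.3, 0, 0, 0, 0, 0, 0, 0.3, 0, 0, 0, 0, 0, 0, 0.1, 0, 0, 0, 0, 0, 0, 0.1, 0, 0, 0, 0, 0, 0, 0.1]
  newtons: 30

```text
time_s: 6.58
eef_pos: [510.5, -24.8, 105.8]
ee_rot: [-0.0, 0.787, 0.617, -0.0]
force: [-1.9, 0.2, -1.4]
grip_width: 0.55
grip_force: 1.2
```

Request:
send_rows:
  targets: [0, 0, 0, 0, 0, 0, -0.1, 0, 0, 0, 0, 0, 0, -0.1, 0, 0, 0, 0, 0, 0, -0.1, 0, 0, 0, 0, 0, 0, -0.1]

```text
time_s: 7.08
eef_pos: [508.7, -24.3, 106.2]
ee_rot: [-0.002, 0.787, 0.617, -0.002]
force: [-14.2, 1.3, 11.0]
grip_width: 0.487
grip_force: 29.5
```

Request:
send_rows:
  targets: [0, 0, 0, 0, -0.017, 0, -0.1, 0, 0, 0, 0, -0.017, 0, -0.1, 0, 0, 0, 0, 0, 0, -0.1]

```text
time_s: 7.45
eef_pos: [508.5, -24.3, 106.3]
ee_rot: [-0.0, 0.787, 0.617, -0.0]
force: [-5.4, 0.9, 7.3]
grip_width: 0.485
grip_force: 30.4
```

Request:
send_rows:
  targets: [0, 0, 0, 0, -0.013, -0.008, -0.1, 0, 0, 0, 0, 0, 0, -0.1]

```text
time_s: 7.7
eef_pos: [508.3, -24.3, 106.5]
ee_rot: [0.0, 0.787, 0.617, 0.0]
force: [-0.6, 0.2, -0.1]
grip_width: 0.486
grip_force: 30.6
```

Run:
```python
import cv2,numpy as np
from rig import eyes,monitor
s=monitor.sense();print(s["eef_pos"],s["force"],s["wrist_torque"],s["grip_width"])
k=eyes.capture("scene")["img"][140:215,225:325,::-1]
cv2.imwrite("pics/g1.png",cv2.resize(k,(800,600),interpolation=cv2.INTER_CUBIC))
```

```text
[508.31221268 -24.25579101 106.52390933] [-0.5565064   0.17730678 -0.07829399] [0.06926119 0.06330773 0.04253336] 0.4856523602346001
```

View pics/g1.png

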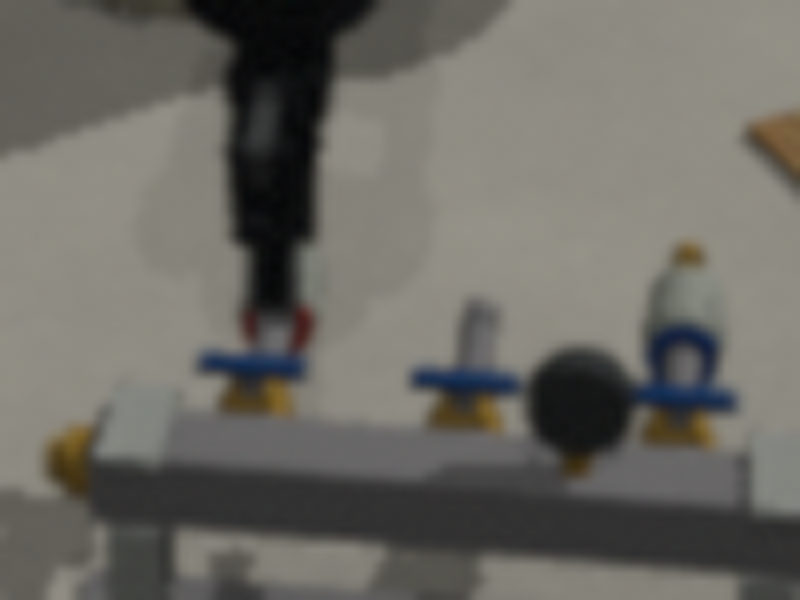

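The picture shows the ring finger at (275,270) seated on the red ring (278,325) above the pipe, and the forces are near zero. The grip is good, so I'll draw straight back.

Request:
send_rows:
  targets: [0, 0, 0, 0, -0.03, 0, -0.1, 0, 0, 0, 0, -0.03, 0, -0.1, 0, 0, 0, 0, -0.03, 0, -0.1, 0, 0, 0, 0, 0, 0, -0.1]

```text
time_s: 8.25
eef_pos: [502.6, -22.8, 106.6]
ee_rot: [-0.0, 0.787, 0.617, -0.0]
force: [-0.6, -0.1, -0.5]
grip_width: 0.484
grip_force: 30.5
```

Request:
send_rows:
  targets: [0, 0, 0, 0, -0.08, 0, -0.1, 0, 0, 0, 0, -0.08, 0, -0.1, 0, 0, 0, 0, -0.08, 0, -0.1, 0, 0, 0, 0, -0.08, 0, -0.1, 0, 0, 0, 0, 0, 0, -0.1]

```text
time_s: 8.88
eef_pos: [483.9, -18.2, 106.6]
ee_rot: [-0.0, 0.787, 0.617, -0.0]
force: [-0.0, -0.2, -0.5]
grip_width: 0.489
grip_force: 30.5
```

Request:
send_rows:
  targets: [0, 0, 0, 0, -0.1, 0, -0.1, 0, 0, 0, 0, -0.1, 0, -0.1, 0, 0, 0, 0, -0.1, 0, -0.1, 0, 0, 0, 0, -0.1, 0, -0.1, 0, 0, 0, 0, 0, 0, -0.1]

```text
time_s: 9.5
eef_pos: [460.6, -12.5, 106.7]
ee_rot: [-0.0, 0.787, 0.617, -0.0]
force: [0.1, 1.1, -1.6]
grip_width: 0.485
grip_force: 30.6
```

Run:
```python
import cv2,numpy as np,plan,fit
from rig import eyes
s,p,r=plan.cur();print(p,s["force"],s["grip_width"],r.as_matrix().round(4))
P=np.load("p.npy");m=np.array([np.cos(P[2]),np.sin(P[2]),0])
R0=np.array([508.31,-24.26,106.52]);n=np.array([-m[1],m[0],0])
print("drawn",(p-R0)@m,"lat",(p-R0)@n)
k=eyes.capture("scene")["img"][140:215,225:325,::-1]
cv2.imwrite("pics/d1.png",cv2.resize(k,(800,600),interpolation=cv2.INTER_CUBIC))
```

```text
[460.60055384 -12.46628118 106.69890324] [ 0.06348293  1.14405125 -1.61364219] 0.4851710112876672 [[ 0.2394  0.9709 -0.    ]
 [ 0.9709 -0.2394 -0.    ]
 [-0.     -0.     -1.    ]]
drawn -49.14550839858111 lat 0.04539402892893385
```

View pics/d1.png

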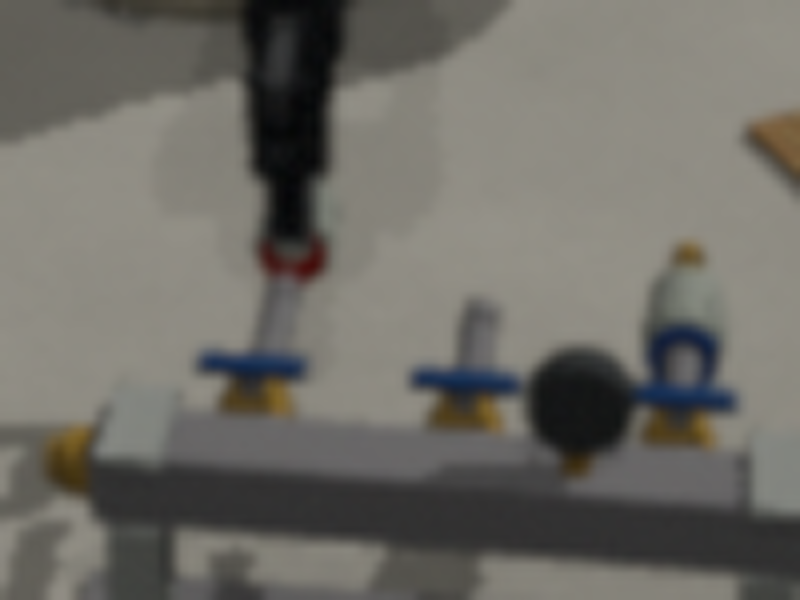

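The fitting came off in the fingers: the ring at (292,258) is held clear of the bare pipe, whose end is at (285,285). Now I'll shift 80 mm across to the middle pipe.

Request:
send_rows:
  targets: [0, 0, 0, 0.333, 0, -0.004, -0.1, 0, 0, 0, 0.333, 0, 0, -0.1, 0, 0, 0, 0.333, 0, 0, -0.1, 0, 0, 0, 0.334, 0, 0, -0.1, 0, 0, 0, 0, 0, 0, -0.1]

```text
time_s: 10.18
eef_pos: [480.3, 65.8, 106.8]
ee_rot: [0.0, 0.787, 0.617, 0.0]
force: [-0.5, -0.4, -1.2]
grip_width: 0.485
grip_force: 30.6
```

Run:
```python
import cv2,numpy as np,plan,fit
from rig import eyes
s,p,r=plan.cur();print(p,s["force"],s["grip_width"],r.as_matrix().round(4))
P=np.load("p.npy");m=np.array([np.cos(P[2]),np.sin(P[2]),0])
R0=np.array([508.31,-24.26,106.52]);n=np.array([-m[1],m[0],0])
print("drawn",(p-R0)@m,"lat",(p-R0)@n)
k=eyes.capture("scene")["img"][140:215,225:325,::-1]
cv2.imwrite("pics/d2.png",cv2.resize(k,(800,600),interpolation=cv2.INTER_CUBIC))
```

```text
[480.25028118  65.77393804 106.78918845] [-0.45003057 -0.41427683 -1.24999957] 0.4846807891999453 [[ 2.378e-01  9.713e-01  1.000e-04]
 [ 9.713e-01 -2.378e-01  0.000e+00]
 [ 0.000e+00  1.000e-04 -1.000e+00]]
drawn -48.77118410059445 lat 80.7144932535964
```

View pics/d2.png

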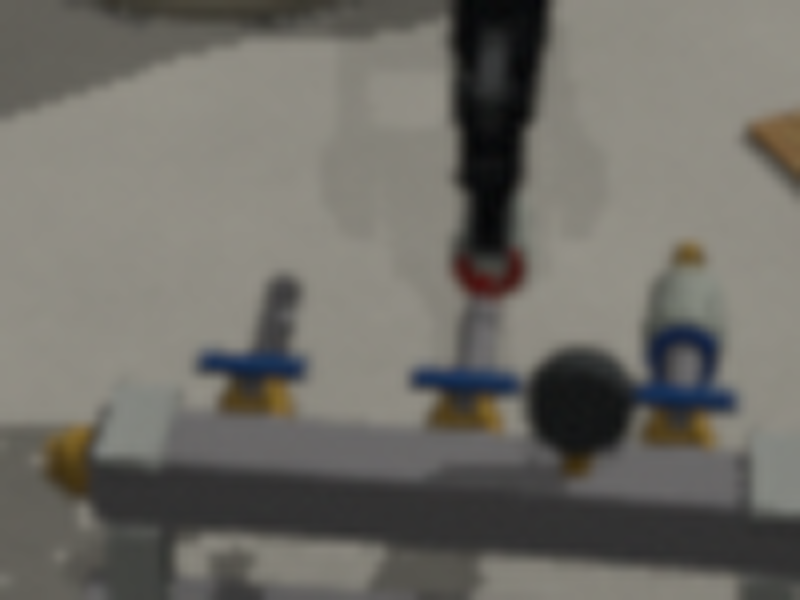

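The ring at (488,270) is lined up with the middle pipe at (480,310), in front of its end. I'll let it settle and check.

Request:
send_rows:
  targets: [0, 0, 0, 0, 0, 0, -0.1, 0, 0, 0, 0, 0, 0, -0.1]

```text
time_s: 10.48
eef_pos: [480.0, 64.5, 106.9]
ee_rot: [0.0, 0.787, 0.616, -0.0]
force: [-0.7, -0.2, -0.6]
grip_width: 0.488
grip_force: 30.6
```

Request:
send_rows:
  targets: [0, 0, 0, 0.006, 0.06, 0, -0.1, 0, 0, 0, 0, 0.06, 0, -0.1, 0, 0, 0, 0, 0.06, 0, -0.1, 0, 0, 0, 0, 0, 0, -0.1]

```text
time_s: 10.98
eef_pos: [490.9, 62.8, 106.8]
ee_rot: [0.0, 0.787, 0.617, 0.0]
force: [-0.2, 0.8, -0.0]
grip_width: 0.49
grip_force: 30.6
```

Request:
send_rows:
  targets: [0, 0, 0, 0, 0.025, 0, -0.1, 0, 0, 0, 0, 0.025, 0, -0.1]

```text
time_s: 11.22
eef_pos: [493.6, 62.1, 106.9]
ee_rot: [-0.0, 0.787, 0.617, -0.0]
force: [-0.6, 0.5, -0.2]
grip_width: 0.487
grip_force: 30.6
```

Request:
send_rows:
  targets: [0, 0, 0, 0, 0.025, 0, -0.1, 0, 0, 0, 0, 0.025, 0, -0.1]

```text
time_s: 11.48
eef_pos: [496.6, 61.4, 106.9]
ee_rot: [0.0, 0.787, 0.617, 0.0]
force: [1.4, -0.1, -1.2]
grip_width: 0.488
grip_force: 30.6
```

Request:
send_rows:
  targets: [0, 0, 0, 0, 0.025, 0, -0.1, 0, 0, 0, 0, 0.025, 0, -0.1]

```text
time_s: 11.72
eef_pos: [499.5, 60.6, 106.8]
ee_rot: [-0.0, 0.787, 0.617, -0.0]
force: [0.3, 0.5, -0.8]
grip_width: 0.489
grip_force: 30.6
```

Request:
send_rows:
  targets: [0, 0, 0, 0, 0.025, 0, -0.1, 0, 0, 0, 0, 0.025, 0, -0.1]

```text
time_s: 11.98
eef_pos: [502.4, 59.9, 106.9]
ee_rot: [0.0, 0.787, 0.617, 0.0]
force: [-0.2, 0.0, -1.3]
grip_width: 0.485
grip_force: 30.6
```

Request:
send_rows:
  targets: [0, 0, 0, 0, 0.025, 0, -0.1, 0, 0, 0, 0, 0.025, 0, -0.1]

```text
time_s: 12.22
eef_pos: [505.3, 59.2, 106.9]
ee_rot: [0.0, 0.787, 0.617, 0.0]
force: [0.1, -0.4, -1.2]
grip_width: 0.486
grip_force: 30.6
```

Request:
send_rows:
  targets: [0, 0, 0, 0, 0.025, 0, -0.1, 0, 0, 0, 0, 0.025, 0, -0.1]

```text
time_s: 12.48
eef_pos: [508.2, 58.5, 106.8]
ee_rot: [-0.0, 0.787, 0.617, -0.0]
force: [-0.2, -0.7, -0.4]
grip_width: 0.485
grip_force: 30.6
```

Request:
send_rows:
  targets: [0, 0, 0, 0, 0.025, 0, -0.1, 0, 0, 0, 0, 0.025, 0, -0.1]

```text
time_s: 12.72
eef_pos: [511.1, 57.8, 106.9]
ee_rot: [0.0, 0.787, 0.617, 0.0]
force: [-0.6, 0.1, -1.1]
grip_width: 0.485
grip_force: 30.6
```

Request:
send_rows:
  targets: [0, 0, 0, 0, 0.025, 0, -0.1, 0, 0, 0, 0, 0.025, 0, -0.1]

```text
time_s: 12.98
eef_pos: [514.0, 57.1, 106.9]
ee_rot: [-0.0, 0.787, 0.617, -0.0]
force: [-0.1, 0.9, -1.9]
grip_width: 0.494
grip_force: 30.6
```

Request:
send_rows:
  targets: [0, 0, 0, 0, 0.025, 0, -0.1, 0, 0, 0, 0, 0.025, 0, -0.1]

```text
time_s: 13.22
eef_pos: [517.0, 56.4, 106.9]
ee_rot: [0.0, 0.787, 0.617, 0.0]
force: [-0.3, 0.3, -1.1]
grip_width: 0.488
grip_force: 30.6
```

Request:
send_rows:
  targets: [0, 0, 0, 0, 0.02, 0, -0.1, 0, 0, 0, 0, 0.01, 0, -0.1]

```text
time_s: 13.48
eef_pos: [518.7, 55.9, 106.8]
ee_rot: [-0.0, 0.787, 0.617, -0.0]
force: [-0.6, 0.0, -0.8]
grip_width: 0.484
grip_force: 30.6
```

Request:
send_rows:
  targets: [0, 0, 0, 0, 0.02, 0, -0.1, 0, 0, 0, 0, 0.01, 0, -0.1]

```text
time_s: 13.72
eef_pos: [520.4, 55.5, 106.9]
ee_rot: [0.0, 0.787, 0.617, 0.0]
force: [-0.1, 0.9, -0.5]
grip_width: 0.49
grip_force: 30.6
```

Request:
send_rows:
  targets: [0, 0, 0, 0, 0.02, 0, -0.1, 0, 0, 0, 0, 0.01, 0, -0.1]

```text
time_s: 13.98
eef_pos: [522.2, 55.1, 106.9]
ee_rot: [0.0, 0.787, 0.617, 0.0]
force: [-0.5, 0.1, -0.8]
grip_width: 0.485
grip_force: 30.6
```

Request:
send_rows:
  targets: [0, 0, 0, 0, 0.02, 0, -0.1, 0, 0, 0, 0, 0.01, 0, -0.1]

```text
time_s: 14.22
eef_pos: [524.0, 54.6, 106.9]
ee_rot: [0.0, 0.787, 0.617, 0.0]
force: [-0.7, 0.2, -0.4]
grip_width: 0.486
grip_force: 30.6
```

Request:
send_rows:
  targets: [0, 0, 0, 0, 0.02, 0, -0.1, 0, 0, 0, 0, 0.01, 0, -0.1]

```text
time_s: 14.48
eef_pos: [525.7, 54.2, 106.9]
ee_rot: [0.0, 0.787, 0.617, -0.0]
force: [-0.7, 0.3, -1.1]
grip_width: 0.484
grip_force: 30.6
```

Request:
send_rows:
  targets: [0, 0, 0, 0, 0.02, 0, -0.1, 0, 0, 0, 0, 0.01, 0, -0.1]

```text
time_s: 14.72
eef_pos: [527.4, 53.8, 106.9]
ee_rot: [0.0, 0.787, 0.617, 0.0]
force: [-0.2, -0.2, -1.3]
grip_width: 0.489
grip_force: 30.6
```

Request:
send_rows:
  targets: [0, 0, 0, 0, 0.02, 0, -0.1, 0, 0, 0, 0, 0.01, 0, -0.1]

```text
time_s: 14.98
eef_pos: [529.1, 53.3, 106.9]
ee_rot: [-0.0, 0.787, 0.617, 0.0]
force: [0.1, -0.4, -1.5]
grip_width: 0.485
grip_force: 30.6
```

Request:
send_rows:
  targets: [0, 0, 0, 0, 0.02, 0, -0.1, 0, 0, 0, 0, 0.01, 0, -0.1]

```text
time_s: 15.22
eef_pos: [530.9, 52.9, 106.8]
ee_rot: [-0.0, 0.787, 0.617, 0.0]
force: [0.3, 0.3, -1.9]
grip_width: 0.487
grip_force: 30.6
```

Request:
send_rows:
  targets: [0, 0, 0, 0, 0.02, 0, -0.1, 0, 0, 0, 0, 0, 0, -0.1]

```text
time_s: 15.48
eef_pos: [532.1, 52.6, 106.8]
ee_rot: [0.0, 0.787, 0.617, -0.0]
force: [0.7, 0.0, -0.4]
grip_width: 0.489
grip_force: 30.6
```

Request:
send_rows:
  targets: [0, 0, 0, 0, 0.02, 0, -0.1, 0, 0, 0, 0, 0, 0, -0.1]

```text
time_s: 15.72
eef_pos: [533.2, 52.3, 106.8]
ee_rot: [0.0, 0.787, 0.617, 0.0]
force: [0.6, 0.3, -0.9]
grip_width: 0.488
grip_force: 30.6
```

Request:
send_rows:
  targets: [0, 0, 0, 0, 0.02, 0, -0.1, 0, 0, 0, 0, 0, 0, -0.1]

```text
time_s: 15.98
eef_pos: [534.4, 52.0, 106.9]
ee_rot: [0.0, 0.787, 0.617, 0.0]
force: [0.2, -0.2, -1.9]
grip_width: 0.484
grip_force: 30.6
```

Request:
send_rows:
  targets: [0, 0, 0, 0, 0.02, 0, -0.1, 0, 0, 0, 0, 0, 0, -0.1]

```text
time_s: 16.23
eef_pos: [535.0, 51.9, 106.8]
ee_rot: [-0.001, 0.787, 0.617, -0.0]
force: [-4.2, 0.0, 0.5]
grip_width: 0.485
grip_force: 31.1
```

Request:
send_rows:
  targets: [0, 0, 0, 0, 0.02, 0, -0.1, 0, 0, 0, 0, 0, 0, -0.1]

```text
time_s: 16.48
eef_pos: [535.2, 51.9, 106.7]
ee_rot: [-0.002, 0.787, 0.617, -0.001]
force: [-9.5, 1.6, 4.5]
grip_width: 0.486
grip_force: 31.9
```

Request:
send_rows:
  targets: [0, 0, 0, 0, 0.02, 0, -0.1, 0, 0, 0, 0, 0, 0, -0.1]

```text
time_s: 16.73
eef_pos: [535.3, 51.9, 106.6]
ee_rot: [-0.003, 0.787, 0.617, -0.002]
force: [-15.1, 2.5, 9.0]
grip_width: 0.483
grip_force: 32.6
```

Request:
send_rows:
  targets: [0, 0, 0, 0, 0.015, 0, -0.1, 0, 0, 0, 0, 0, 0, -0.1]

```text
time_s: 16.98
eef_pos: [535.4, 51.9, 106.5]
ee_rot: [-0.003, 0.787, 0.617, -0.003]
force: [-19.8, 2.7, 11.2]
grip_width: 0.486
grip_force: 33.2
```

Request:
send_rows:
  targets: [0, 0, 0, 0, 0.004, 0, -0.1, 0, 0, 0, 0, 0, 0, -0.1, 0, 0, 0, 0, 0, 0, -0.1]

```text
time_s: 17.35
eef_pos: [535.4, 51.9, 106.5]
ee_rot: [-0.004, 0.787, 0.617, -0.003]
force: [-19.7, 3.2, 12.0]
grip_width: 0.482
grip_force: 33.3
```

Request:
send_rows:
  targets: [0, 0, 0, 0, -0.04, -0.005, -0.1, 0, 0, 0, 0, 0, 0, -0.1]

```text
time_s: 17.6
eef_pos: [535.1, 51.9, 106.8]
ee_rot: [-0.001, 0.787, 0.617, -0.001]
force: [-8.3, 1.8, 1.8]
grip_width: 0.486
grip_force: 31.5
```

Next I'll open the fingers gradually so the ring springs out.

Request:
send_rows:
  targets: [0, 0, 0, 0, 0, 0, 0.1, 0, 0, 0, 0, 0, 0, 0.2, 0, 0, 0, 0, 0, 0, 0.3, 0, 0, 0, 0, 0, 0, 0.3]

```text
time_s: 18.1
eef_pos: [536.8, 51.4, 107.3]
ee_rot: [0.0, 0.787, 0.617, 0.0]
force: [-1.2, -0.2, -0.7]
grip_width: 0.649
grip_force: 0.0
```

Request:
send_rows:
  targets: [0, 0, 0, 0, -0.01, -0.05, 0.3, 0, 0, 0, 0, 0, -0.1, 0.3, 0, 0, 0, 0, 0, -0.2, 0.3, 0, 0, 0, 0, 0, -0.5, 0.3, 0, 0, 0, 0, 0, -0.8, 0.3]

```text
time_s: 18.73
eef_pos: [535.5, 51.7, 207.1]
ee_rot: [-0.001, 0.787, 0.617, -0.001]
force: [0.6, 0.6, 0.5]
grip_width: 0.646
grip_force: 0.0
```

Request:
send_rows:
  targets: [0, 0, 0, 0, -0.9, 0, 0.3, 0, 0, 0, 0, -0.9, 0, 0.3, 0, 0, 0, 0, -0.9, 0, 0.3, 0, 0, 0, 0, 0, 0, 0.3]

```text
time_s: 19.23
eef_pos: [376.5, 91.2, 207.1]
ee_rot: [0.0, 0.787, 0.617, 0.0]
force: [0.9, -0.0, 0.8]
grip_width: 0.648
grip_force: 0.0
```

Run:
```python
import cv2,numpy as np,fit
from rig import eyes,monitor
s=monitor.sense();print(s["eef_pos"],s["force"],s["time_s"])
P=np.load("p.npy")
a=eyes.capture("scene")["img"][150:225,225:325,::-1];b=eyes.capture("top")["img"][125:200,180:280,::-1]
f=lambda k:cv2.resize(k,(400,300),interpolation=cv2.INTER_CUBIC)
cv2.imwrite("pics/e1.png",cv2.resize(np.vstack([a,b]),(800,600) if 0 else (400,600),interpolation=cv2.INTER_CUBIC))
```

```text
[376.45997906  91.21248555 207.0812009 ] [ 0.90647466 -0.01493907  0.80001677] 19.225
```

View pics/e1.png

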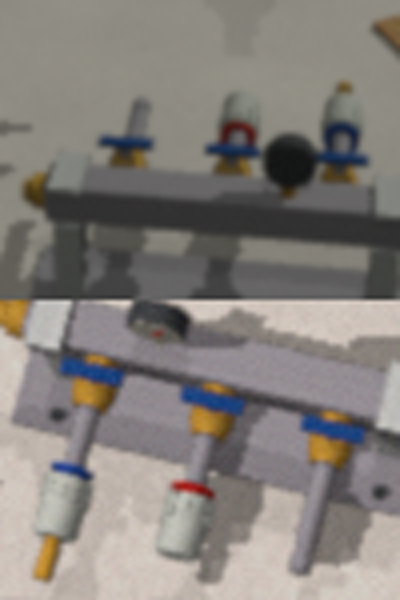

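The stop end sits straight on the middle pipe, with its red ring visible at (192,489). The hose tail at (60,505) is untouched. Before handing in, I'll compare the red area with the starting picture to confirm the ring is out.

Run:
```python
import pickle,numpy as np
from rig import eyes
d=pickle.load(open("c0.pkl","rb"))
for n,a in (("before",d["top"]["img"]),("now",eyes.capture("top")["img"])):
    a=a[155:200,215:275].astype(float);r=np.clip(a[...,0]-a[...,1:].max(2)-25,0,None);m=r>15
    print(n,r.sum(),m.sum(),np.argwhere(m).mean(0))
```

```text
before 2592.0 56 [14.28571429 36.92857143]
now 2891.0 68 [ 9.17647059 25.91176471]
```

Run:
```python
import pickle,numpy as np
from rig import eyes
d=pickle.load(open("c0.pkl","rb"))
for n,a in (("before",d["top"]["img"]),("now",eyes.capture("top")["img"])):
    a=a[155:200,215:275].astype(float);r=np.clip(a[...,0]-a[...,1]-25,0,None)*(a[...,1]-a[...,2]<25);m=r>15
    print(n,r.sum(),m.sum(),np.argwhere(m).mean(0),r.sum(1).round())
```

```text
before 1615.0 25 [26.24 41.48] [  0.   0.   0.   0.   0.   3.   0.   0.   0.   0.   0.   0.   0.   0.
   0.   0.   0.   0.   0.   0.   0.   0.   0.   0.   9. 367. 698. 456.
  82.   0.   0.   0.   0.   0.   0.   0.   0.   0.   0.   0.   0.   0.
   0.   0.   0.]
now 1715.0 27 [16.40740741 12.37037037] [  0.   1.   0.   1.   0.   2.   0.   0.   0.   0.   2.   0.   0.   0.
   0. 264. 714. 581. 143.   7.   0.   0.   0.   0.   0.   0.   0.   0.
   0.   0.   0.   0.   0.   0.   0.   0.   0.   0.   0.   0.   0.   0.
   0.   0.   0.]
```

The red area matches the starting picture, so the ring is out and locked. Handing in.

```bash
python3 -c "
from rig import job
print(job.finish_job())"
```

```text
the job is handed in; nothing more can be done
None
```

The stop end is now on the middle pipe: I pushed it to its stop, pressed it home at about 20 N and let go, and the pictures show the red ring sprung back out (I did no pull test); handed in at about 19 s.

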